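Snap the cup back onto the flask

ROBOT

A 6-joint arm with a two-finger parallel gripper is mounted at the origin on a cart in front of the work surface, level with it; the furniture and walls round the work are solid. World frame = base frame: x ahead of the robot, y to its left, z up, the work surface at z = 0. Lengths are in mm, angles in rad, forces in N, time in s.
With the tool pointing down it reaches from about 350 to 975 mm from the base axis. Payload 7.1 kg.
Tool frame: the origin (TCP) lies midway between the tips of the shut fingers; the grasp point (between the pads) lies 19 mm behind it (ctrl.grasp_offset is the distance from the TCP to the grasp point, in mm); z points along the fingers, y is the line along which they close (so a half turn about z gives the same grasp; the last joint's range is limited). The gripper opens to 88 mm and grips with 3 to 60 N. Pads are 20 mm wide; open, the fingers measure 115 mm over their backs; the gripper's body (75 mm by 178 mm) begins 61 mm behind the grasp point.
Start: joints at [-1.132, 0.423, 1.63, -0, 1.089, -0.019], TCP at [276.249, -560.617, 222.675] pointing down, gripper open.
Joint ranges: [-3, 3], [-0.9, 2.11], [0.09, 2.58], [-1.31, 4.45], [0.11, 2.69], [-2.54, 2.54]. Speed limits (rad/s): [2.39, 2.39, 3.01, 3.14, 3.14, 3.14].

INTERFACE

Orientations are given as a rotation vector (axis times angle).
In Python, from workcell import sensors, viewer, ctrl gives the robot as it stands. The module is installed in compiled form; this text tells all that it offers.
- The arm moves only by the shell command python3 -m handwheel 'ROWS'. ROWS is JSON, a list of rows, each a list of 7 numbers: the shift along the tool's x, y, z in mm, then the turn, a rotation vector about the tool's x, y, z in rad, then the closure, from 0 (fully open) to 1 (shut). In form: [[x, y, z, rx, ry, rz, jaw], ...]. A call has 1 to 10 rows; each row shifts and turns the commanded pose from where the row before left it, along the tool's axes as they then stand; what a row does not reach is not made up. A row lasts 1/8 s, in which the tool goes at most 62.5 mm and 10.7 degrees, less where a joint would pass 70% of its speed; a pose out of reach is approached as far as the arm can. A call is refused whole if a number of a shift passes 62.5 or a number of a turn 0.188, either way. A call with a gripper value outside its range is refused whole. The fingers move at their own pace and stop on an object; the grip force is fixed at half the most. Time passes only in rows, so rows that do not move let the fingers close. It gives the time, the measured TCP pose, the force, the opening and the grip force at its end, in the units of the state.
- sensors.get_obs(): the state, without advancing time (a new reading comes with each control period).
- viewer.get_image(name): name is "scene" or "side" or "wrist"; returns a dict with "frame" (480x640x3 uint8, blue, green, red), "fov_y" (degrees; the focal length in pixels is half the picture's height over the tangent of half this angle, whatever the lens; pixels are square), "cx", "cy" (the principal point, pixels), "distortion" ([k1, k2, p1, p2, k3] as OpenCV has them; the pictures are not rectified), "R" (3x3) and "t" (3): a world point X has camera coordinates R X + t. Camera axes: x right, y down, z forward; pixel columns grow to the right and rows downward; lengths in mm; the calibration is good to about 2 mm. A picture is of the moment at which its call begins. There is no depth.
- ctrl.close_job(): hands the job in; it is judged then, once.
The state is a dict: "t": time; "qpos": joint angles; "qvel": joint speeds; "joint_torque": joint torques, N m; "ee_pos": TCP position; "orientation": TCP orientation; "ft_force": force on the tool from outside, world axes, zero at the start; "moment": the same for the moment, N m; "width": finger opening in mm; "grasp_force": force on a finger pad.
Only numpy, scipy, OpenCV 4.12 (cv2) and the standard library are available. Lean on these libraries where they do the work, as an engineer would, in place of code of your own. Each camera call takes 0.05 s, during which the arm holds its last target. There are 200 camera calls.

TASK

The flask is filled and stoppered; its cup, which is also its cap, stands mouth-up on the worktop. Turn the cup mouth-down and press it straight down over the flask's neck, through the click, until its rim sits fully home on the flask's shoulder all round, and finish with your fingers still on the cup, keeping up a downward push about as firm as the click took. Keep the flask standing on the worktop and leave the honey jar, tea box and teaspoon where they are.

Things in the scene. Friction and masses are not known exactly. Their poses are not given: they have to be found in the camera images.
- cup: The flask's cup and cap: small round tapered steel beaker, no handle, 52 mm high, outer diameter 57 mm at the closed end, 67 mm at the mouth, wall 2.5 mm, 90 g. Starts mouth-up. Origin: centre of the outside of its closed end; z axis points out of the mouth. Laid on its side it rests on flat facets 36 degrees apart and does not roll away.
- cup_rim (a point): Centre of the cup's mouth in the plane of the rim, 52 mm from the cup's origin; z axis out of the mouth. A round-section snap bead runs round the inside of the cup 5 mm in from the rim; clear diameter inside the bead 54 mm.
- flask: Short round steel vacuum flask, 76 mm across, standing loose on the worktop, 0.8 kg. Origin: centre of its underside; z axis up. Flat shoulder 140 mm up, 71 mm across; from it rises the neck, 51 mm across, 18 mm high, then the black stopper tapering from 46 to 34 mm across, its top 36 mm above the shoulder. Eight sprung black rubber catches stand out of the neck.
- flask_shoulder (a point): Centre of the flask's shoulder, 140 mm above its underside; the centre of the cup's mouth lies here when home. The catches, 11 mm above it, stand out to 58 mm across and give inward. They meet the bead with the rim 11 mm above the shoulder; the push needed rises to about 10 N, drops once the bead has passed (rim about 4 mm up), then the rim goes on down to the shoulder.
- honey_jar: Glass honey jar with a metal lid, 71 mm across, 110 mm high; bystander. Origin at the centre of its underside.
- tea_box: Black tea carton, 76 x 133 x 123 mm; bystander. Origin at the centre of its underside.
- teaspoon: Metal teaspoon lying flat, 134 mm long; bystander. Origin at its centre, underside.

How it is judged (in metres and radians):
On the way, in this order (a step that is already met when the one before it is completed fails the run):
1. the cup is turned mouth-down (angle between cup's own z axis and vertical above 2.8 rad), for 0.2 s.
2. the cup is pressed through the click, its rim home on the shoulder (distance between cup_rim and flask_shoulder below 0.003 m), for 0.2 s.
At the end, for the whole second after the job is handed in: The centre of the cup's mouth is within 3 mm of the centre of the flask's shoulder, the cup mouth-down within 6 degrees, the flask upright (within 3.5 degrees) on the worktop, the fingers on the cup, and the cup pressed onto the flask with more than 8 N, through the last second (distance between cup_rim and flask_shoulder below 0.003 m and angle between cup's own z axis and vertical above 3.04 rad and angle between flask's own z axis and vertical below 0.06 rad and height (world z) of flask below 0.006 m and contact force between cup and flask above 8 N and contact force between the fingers and cup above 3 N); the arm keeps its last pose, push and grip.
It fails at once if the flask is tipped over (angle between flask's own z axis and vertical above 0.4 rad).
It fails at once if the honey jar, tea box or teaspoon is pushed away (distance of any of honey_jar, tea_box, teaspoon from where it was at the start of the episode above 0.03 m).
It also fails if it takes over 69 s, if anything falls off the work surface, if the arm or the gripper's body presses on something with over 40 N, if the wrist force passes 120 N, or if a joint passes its speed limit or range.

## Working session

There is one attempt and no reset: what is moved stays moved. The work goes in short steps, Python scripts to look and compute and a shell command to move; the robot and the scene stay as the last step left them, time stands still between calls to the robot, and variables do not carry over. Pictures are saved under pics/ and viewed, at most 10 in all, crops included, and the job is handed in when it is done.

```bash
mkdir -p pics; cat > h.py <<'E'
import numpy as np,cv2
from workcell import sensors,viewer,ctrl
def K(d):
    f=240/np.tan(np.radians(d['fov_y'])/2); return np.array([[f,0,d['cx']],[0,f,d['cy']],[0,0,1.]])
def grab(n,fn):
    d=viewer.get_image(n); cv2.imwrite('pics/'+fn+'.png',d['frame']); np.save('pics/'+fn+'.npy',d,allow_pickle=True); return d
def load(fn): return np.load('pics/'+fn+'.npy',allow_pickle=True).item()
def onz(d,uv,z):
    p=cv2.undistortPoints(np.array([[uv]],float),K(d),np.array(d['distortion'],float))[0,0]
    R=np.array(d['R']);t=np.array(d['t']).ravel(); c=-R.T@t; r=R.T@np.array([p[0],p[1],1]); return c+r*(z-c[2])/r[2]
def proj(d,X):
    return cv2.projectPoints(np.array(X,float).reshape(-1,3),cv2.Rodrigues(np.array(d['R'],float))[0],np.array(d['t'],float).ravel(),K(d),np.array(d['distortion'],float))[0].reshape(-1,2)
E
python3 - <<'E'
from h import *
for n in('scene','side','wrist'):
    d=grab(n,n+'0'); R=np.array(d['R']);print(n,d['fov_y'],-R.T@np.array(d['t']).ravel(),R[2])
print(sensors.get_obs())
E
```

```text
scene 42.516408292945314 [-313.11169842 -659.18347229  577.4902164 ] [ 0.71574213  0.57840087 -0.39136381]
side 53.820764263620795 [117.57293922 646.99917631 988.5489987 ] [ 0.38012649 -0.52396245 -0.76221205]
wrist 70.67546553610232 [ 350.90785676 -523.46075305  384.69397179] [-0.27113133 -0.13403142 -0.95316493]
{'t': 0.15, 'qpos': array([-1.13199599e+00,  4.23673903e-01,  1.63050472e+00,  1.59383835e-05,
        1.08863396e+00, -1.89833146e-02]), 'qvel': array([ 0.00178742, -0.00248774, -0.00294325,  0.00112883,  0.00018768,
       -0.00142734]), 'joint_torque': array([-1.08057022e-04, -5.44985569e+01, -2.73919684e+01,  6.43539266e-02,
        2.03146948e-02, -6.90588058e-05]), 'ee_pos': array([ 276.07371385, -560.22728524,  222.07873391]), 'orientation': array([-3.05849272e+00, -7.12539605e-01,  3.77462218e-04]), 'ft_force': array([ 0.34143423, -1.06038145, -0.07148133]), 'moment': array([ 0.01410377,  0.03910675, -0.01088195]), 'grasp_force': 0.0, 'width': 87.61998885284528}
```

View pics/scene0.png

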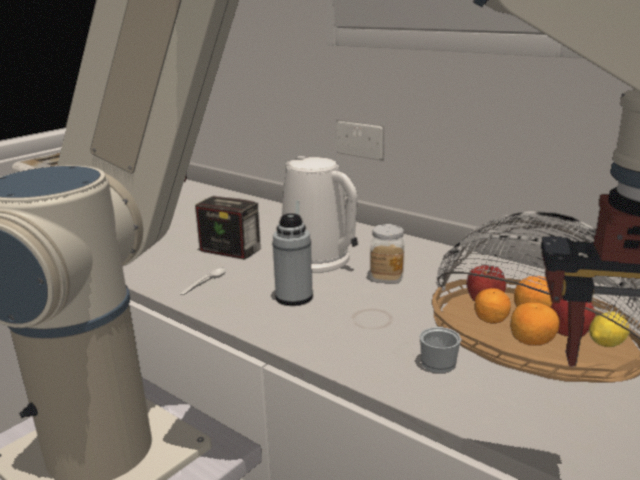

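View pics/side0.png

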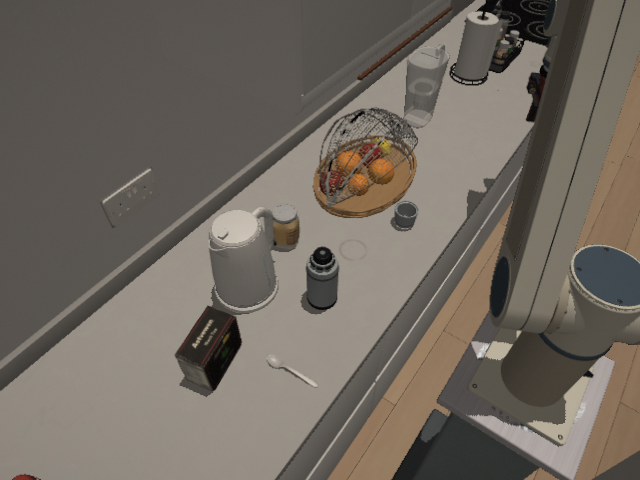

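The scene view shows the cup at about (440,350) and the flask at (293,260). In the side view the cup is at (405,215) and the flask at (322,278). I'll enlarge both.

```bash
python3 - <<'E'
from h import *
def crop(fn,u,v,w,h,s):
    f=load(fn)['frame'][v:v+h,u:u+w]; return cv2.resize(f,None,fx=s,fy=s,interpolation=cv2.INTER_CUBIC)
a=np.hstack([crop('scene0',410,320,60,60,5),crop('side0',385,190,40,40,7.5)])
b=np.hstack([crop('scene0',253,205,100,100,3),crop('side0',287,240,70,70,300/70)])
cv2.imwrite('pics/c0.png',np.vstack([a,b]))
E
```

```text
(no output)
```

View pics/c0.png

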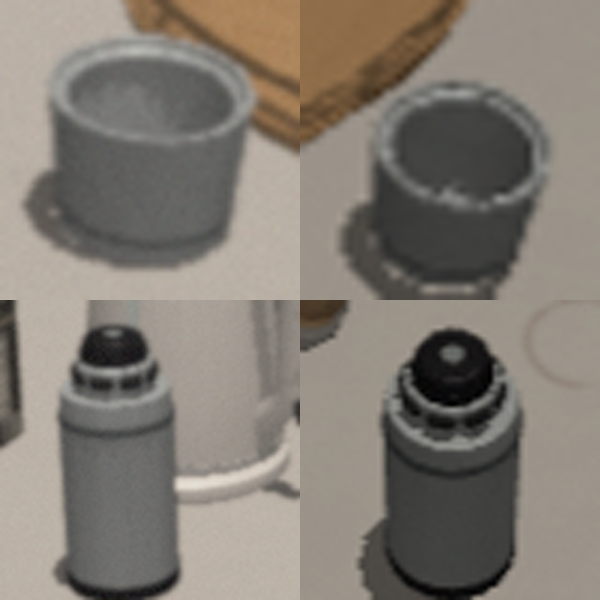

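The rim ellipse of the cup is centred at about (440.4,338.2) in the scene view and (406.3,209.4) in the side view. The flask's stopper top is at about (290.7,217.3) in the scene view and (322.5,251.9) in the side view. Next I compare these with the known heights.

```bash
python3 - <<'E'
from h import *
from scipy.optimize import least_squares as ls
S,D=load('scene0'),load('side0')
th=np.linspace(0,2*np.pi,73)
def ring(x,y,z,r): return np.c_[x+r*np.cos(th),y+r*np.sin(th),0*th+z]
print('cup',onz(S,(440.4,338.2),52),onz(D,(406.3,209.4),52))
print('fl',onz(S,(290.7,217.3),176),onz(D,(322.5,251.9),176))
def ext(d,x,y,z,r): p=proj(d,ring(x,y,z,r)); return np.r_[p.min(0),p.max(0)]
# cup rim extents (pixels): umin vmin umax vmax
s=np.array([410+51/5,320+38/5,410+253/5,320+143/5])-.4; e=np.array([385+71/7.5,190+83/7.5,385+249/7.5,190+208/7.5])-.4
f=lambda p:np.r_[ext(S,*p,52,33.5)-s,ext(D,*p,52,33.5)-e]
r=ls(f,[400,-350]);print('cup',r.x,r.fun.round(1))
# flask: lower rim: left/right/bottom ; 
m=[0,2,3]
s=np.array([253+67/3,0,253+180/3,205+300/3])-.4; e=np.array([287+86/4.286,0,287+215/4.286,240+302/4.286])-.4
su=np.array([253+78/3,253+148/3])-.4;sd=np.array([287+113/4.286,287+192/4.286])-.4
f=lambda p:np.r_[(ext(S,*p,0,38)-s)[m],(ext(D,*p,0,38)-e)[m],ext(S,*p,160,23)[[0,2]]-su,ext(D,*p,160,23)[[0,2]]-sd]
r=ls(f,[500,0]);print('fl',r.x,r.fun.round(1))
E
```

```text
cup [ 468.81852858 -257.79642385   52.        ] [ 468.30152966 -250.9617117    52.        ]
fl [502.50857208  89.82120166 176.        ] [507.30862617  96.28546287 176.        ]
cup [ 471.06007289 -255.14166768] [-0.9 -0.5  0.4 -0.   0.1 -0.9  0.4 -0.6]
fl [508.29067824  96.98848346] [-0.1 -0.3  1.7 -0.3 -0.2 -0.7 -0.3  0.3 -1.2  0.7]
```

```bash
python3 - <<'E'
from h import *
S,D=load('scene0'),load('side0')
def p(n,d,z,*uv): print(n,[onz(d,u,z)[:2].round().astype(int).tolist() for u in uv])
p('jar S',S,110,(387,232));p('jar D',D,110,(285,212))
p('kettle S',S,5,(320,256),(352,260));p('kettle D',D,5,(246,290),(278,290))
p('kettle top D',D,190,(236,228))
p('tea S',S,123,(197,203),(230,195),(258,205),(232,214));p('tea D',D,123,(210,308),(240,318),(207,357),(177,347))
p('basket S',S,25,(433,295),(440,315),(470,345),(510,360));p('basket D',D,25,(318,190),(340,213),(375,213),(410,190))
p('spoon S',S,3,(182,293),(222,271));p('spoon D',D,3,(316,386),(270,358))
E
python3 -m handwheel '[[-20,-20,0,0.15,0,0,0],[-20,-20,0,0,0,0,0]]'; python3 -c "
from h import *;print(sensors.get_obs()['qpos'],sensors.get_obs()['ee_pos'])"
```

```text
jar S [[687, -9]]
jar D [[697, 0]]
kettle S [[694, 179], [719, 106]]
kettle D [[672, 197], [607, 149]]
kettle top D [[702, 165]]
tea S [[555, 431], [642, 412], [628, 304], [550, 308]]
tea D [[637, 333], [567, 313], [559, 420], [625, 441]]
basket S [[642, -147], [580, -197], [519, -287], [516, -359]]
basket D [[731, -192], [624, -152], [543, -211], [510, -355]]
spoon S [[381, 291], [504, 305]]
spoon D [[378, 297], [503, 305]]
t: 0.4
ee_pos: [222.7, -543.3, 224.7]
orientation: [-2.914, -0.68, 0.052]
ft_force: [0.3, -0.1, 0.5]
width: 87.4
grasp_force: 0.0
[-1.19536369  0.43800107  1.61009291 -0.01318811  1.24539614 -0.07791394] [ 222.74316504 -543.25512772  224.69588177]
```

```bash
cat >> h.py <<'E'
def log():
    import json
    o=sensors.get_obs(); open('log.txt','a').write(json.dumps([list(map(float,o[k])) for k in('qpos','ee_pos','orientation')])+'\n')
    from scipy.spatial.transform import Rotation as Ro
    M=Ro.from_rotvec(o['orientation']).as_matrix()
    print('t',round(o['t'],2),'q',o['qpos'].round(3),'p',o['ee_pos'].round(1),'F',o['ft_force'].round(1),'w',round(o['width'],1),'g',round(o['grasp_force'],1));print(M.round(3))
E
L='python3 -c "from h import *;log()"'
eval $L; python3 -m handwheel '[[0,0,-40,-0.15,0,0,0],[0,0,-40,0,0.15,0,0],[0,0,-20,0,0.15,0,0]]' >/dev/null; eval $L
python3 -m handwheel '[[0,0,0,0,0.18,0,0],[0,0,0,0,0.18,0,0],[0,0,0,0,0.18,0,0]]'>/dev/null; eval $L
python3 -m handwheel '[[0,-50,0,0,0,0.15,0],[0,-50,0,0,0,0.15,0]]'>/dev/null; eval $L
```

```text
t 0.4 q [-1.195  0.438  1.61  -0.013  1.245 -0.078] p [ 222.7 -543.3  224.7] F [ 0.3 -0.1  0.5] w 87.4 g 0.0
[[ 0.897  0.437 -0.067]
 [ 0.443 -0.886  0.136]
 [ 0.    -0.152 -0.988]]
t 0.78 q [-1.357  0.306  1.584  0.305  1.334 -0.331] p [ 223.6 -549.7  328.2] F [ 0.1  0.7 -0.4] w 87.9 g 0.0
[[ 0.854  0.444  0.27 ]
 [ 0.425 -0.896  0.129]
 [ 0.299  0.005 -0.954]]
t 1.15 q [-1.567  0.463  1.568  0.738  1.568 -0.636] p [ 222.3 -549.8  325.7] F [ 0.   0.7 -0.8] w 87.8 g 0.0
[[ 0.595  0.441  0.672]
 [ 0.294 -0.897  0.329]
 [ 0.748  0.002 -0.664]]
t 1.4 q [-1.636  0.325  1.773  0.701  1.559 -0.417] p [ 182.2 -456.8  328.6] F [-0.2  0.7 -0.9] w 87.6 g 0.0
[[ 0.704  0.241  0.668]
 [ 0.008 -0.943  0.331]
 [ 0.71  -0.227 -0.666]]
```

```bash
cat > kin.py <<'E'
from h import *
import json
from scipy.spatial.transform import Rotation as Ro
from scipy.optimize import least_squares as ls
def R(a,q): return Ro.from_euler(a,q).as_matrix()
def fk(q,p):
    h,a1,oy,L2,a3,L3,d6,c=p
    A=R('z',q[0]); P=A@[a1,oy,h]; A=A@R('y',q[1]); P=P+A@[0,0,L2]; el=P; A=A@R('y',q[2]); P=P+A@[a3,0,L3]; w=P
    A=A@R('z',q[3])@R('y',q[4])@R('z',q[5]); P=P+A@[0,0,d6]; return P,A@R('z',c),el,w
def fit():
    D=[json.loads(l) for l in open('log.txt')]
    def f(p):
        o=[]
        for q,x,r in D:
            P,A,_,_=fk(q,p); o+=list(P-x)+list((A-Ro.from_rotvec(r).as_matrix()).ravel()*200)
        return np.r_[o,(np.array(p)-[150,0,0,450,0,450,280,1.57])*1e-3]
    return min((ls(f,[150,0,0,450,0,450,280,c]) for c in(1.57,-1.57)),key=lambda r:r.cost)
lo=np.array([-3,-.9,.09,-1.31,.11,-2.54]);hi=np.array([3,2.11,2.58,4.45,2.69,2.54])
def ik(P,A,p,q0):
    f=lambda q:np.r_[fk(q,p)[0]-P,(fk(q,p)[1]-A).ravel()*200]
    best=None
    for s in [q0]+list(np.random.default_rng(0).uniform(lo,hi,(15,6))):
        r=ls(f,np.clip(s,lo+.01,hi-.01),bounds=(lo,hi))
        if r.cost<1: 
            c=np.abs(r.x-q0).max()
            if best is None or c<best[0]: best=(c,r.x)
    return best
def tool(az,pitch,roll):
    # tool z at azimuth az, pitch above horizontal; roll 0: tool y horizontal (to the left of z), 
    z=np.array([np.cos(pitch)*np.cos(az),np.cos(pitch)*np.sin(az),np.sin(pitch)]); y=np.array([-np.sin(az),np.cos(az),0]); x=np.cross(y,z)
    return np.c_[x,y,z]@R('z',roll)
E
python3 - <<'E'
from kin import *
r=fit();p=r.x;print(p.round(2),np.abs(r.fun).max());np.save('p.npy',p)
q0=np.array(json.loads(open('log.txt').readlines()[-1])[0])
al=.2
for az in(-20,0,20,40):
  for nm,c,z,pt in(('pick',(470,-255),30,-al),('place',(506,95),163,al)):
    for roll in(0,np.pi):
      A=tool(np.radians(az),pt,roll);P=np.r_[c,z]+A[:,2]*19
      b=ik(P,A,p,q0)
      print(az,nm,round(roll,1),None if b is None else (b[1].round(2),fk(b[1],p)[2].round(),fk(b[1],p)[3].round()))
E
```

```text
[312.39   0.    11.9  563.1   77.49 484.9  309.64   1.57] 0.16239096786260557
-20 pick 0 (array([-0.71,  1.24,  2.34,  2.78,  1.78,  1.42]), array([ 413., -338.,  493.]), array([ 202., -158.,   88.]))
-20 pick 3.1 (array([-0.71,  1.24,  2.34,  2.78,  1.78, -1.72]), array([ 413., -338.,  493.]), array([ 202., -158.,   88.]))
-20 place 0 (array([0.64, 1.13, 2.28, 4.19, 1.91, 1.81]), array([401., 314., 552.]), array([238., 192., 105.]))
-20 place 3.1 (array([ 0.64,  1.13,  2.28,  4.19,  1.91, -1.33]), array([401., 314., 552.]), array([238., 192., 105.]))
0 pick 0 (array([-0.98,  1.16,  2.24,  2.19,  1.52,  1.35]), array([ 298., -423.,  535.]), array([ 185., -255.,   88.]))
0 pick 3.1 (array([-0.98,  1.16,  2.24,  2.19,  1.52, -1.79]), array([ 298., -423.,  535.]), array([ 185., -255.,   88.]))
0 place 0 (array([0.36, 1.23, 2.39, 3.58, 2.21, 1.77]), array([493., 196., 502.]), array([221.,  95., 105.]))
0 place 3.1 (array([ 0.36,  1.23,  2.39,  3.58,  2.21, -1.37]), array([493., 196., 502.]), array([221.,  95., 105.]))
20 pick 0 (array([-1.08,  1.1 ,  2.08,  1.72,  1.38,  1.53]), array([ 
[... 199 characters left out ...]
6,  1.23,  2.39,  2.64,  2.2 ,  1.34]), array([531., -20., 499.]), array([238.,  -2., 105.]))
20 place 3.1 (array([-0.06,  1.23,  2.39,  2.64,  2.2 , -1.8 ]), array([531., -20., 499.]), array([238.,  -2., 105.]))
40 pick 0 (array([-1.07,  1.08,  1.89,  1.34,  1.41,  1.75]), array([ 247., -430.,  579.]), array([ 252., -438.,   88.]))
40 pick 3.1 (array([-1.07,  1.08,  1.89,  1.34,  1.41, -1.4 ]), array([ 247., -430.,  579.]), array([ 252., -438.,   88.]))
40 place 0 (array([-0.34,  1.14,  2.29,  2.04,  1.91,  1.31]), array([ 486., -158.,  549.]), array([288., -88., 105.]))
40 place 3.1 (array([-0.34,  1.14,  2.29,  2.04,  1.91, -1.83]), array([ 486., -158.,  549.]), array([288., -88., 105.]))
```

```bash
cat >> kin.py <<'E'
p=np.load('p.npy')
def plan(P,A,n,jaw):
    o=sensors.get_obs(); P0=np.array(o['ee_pos']);A0=Ro.from_rotvec(o['orientation']).as_matrix(); w=Ro.from_matrix(A0.T@A).as_rotvec()
    q=o['qpos'];rows=[];M=A0;d=(np.array(P)-P0)/n;mx=0
    wr=np.round(w/n,3); X=P0
    for i in range(n):
        s=np.round(M.T@(P0+d*(i+1)-X)); X=X+M@s; M=M@Ro.from_rotvec(wr).as_matrix()
        f=lambda q:np.r_[fk(q,p)[0]-X,(fk(q,p)[1]-M).ravel()*200]
        r=ls(f,np.clip(q,lo+1e-6,hi-1e-6),bounds=(lo,hi)); 
        if r.cost>1: print('!! ik',i,r.cost)
        mx=np.maximum(mx,abs(r.x-q)*8); q=r.x
        rows.append([*s.astype(int).tolist(),*wr.tolist(),jaw])
    print('end q',q.round(2),'speed',mx.round(2),'wrist',fk(q,p)[3].round(),'wnorm',round(np.linalg.norm(wr),3))
    for i in range(0,n,10): print(str(rows[i:i+10]).replace(' ','').replace('.0,',','))
def gp(c,z,az,pitch,roll,back=0):
    A=tool(np.radians(az),pitch,roll); return np.r_[c,z]+A[:,2]*(19-back),A
E
python3 - <<'E'
from kin import *
plan(*gp((470,-255),32,10,-.2,np.pi,150),10,.05)
plan(*gp((470,-255),32,10,-.2,np.pi,150),14,.05)
E
```

```text
end q [-1.47  1.07  2.25  1.53  1.36 -1.74] speed [0.3  1.   0.65 0.78 0.52 1.31] wrist [  44. -331.  120.] wnorm 0.061
[[-8,-7,35,-0.017,0.056,-0.017,0.05],[-9,-8,34,-0.017,0.056,-0.017,0.05],[-12,-8,33,-0.017,0.056,-0.017,0.05],[-13,-9,33,-0.017,0.056,-0.017,0.05],[-14,-10,32,-0.017,0.056,-0.017,0.05],[-16,-11,30,-0.017,0.056,-0.017,0.05],[-18,-11,30,-0.017,0.056,-0.017,0.05],[-19,-12,28,-0.017,0.056,-0.017,0.05],[-21,-14,27,-0.017,0.056,-0.017,0.05],[-21,-14,25,-0.017,0.056,-0.017,0.05]]
end q [-1.47  1.07  2.25  1.53  1.36 -1.74] speed [0.23 0.71 0.47 0.56 0.37 0.94] wrist [  45. -332.  120.] wnorm 0.043
[[-6,-5,25,-0.012,0.04,-0.012,0.05],[-6,-5,24,-0.012,0.04,-0.012,0.05],[-7,-6,25,-0.012,0.04,-0.012,0.05],[-9,-6,23,-0.012,0.04,-0.012,0.05],[-9,-6,24,-0.012,0.04,-0.012,0.05],[-10,-7,23,-0.012,0.04,-0.012,0.05],[-10,-7,22,-0.012,0.04,-0.012,0.05],[-12,-8,22,-0.012,0.04,-0.012,0.05],[-12,-8,21,-0.012,0.04,-0.012,0.05],[-13,-8,21,-0.012,0.04,-0.012,0.05]]
[[-14,-9,20,-0.012,0.04,-0.012,0.05],[-15,-10,19,-0.012,0.04,-0.012,0.05],[-15,-9,19,-0.012,0.04,-0.012,0.05],[-15,-10,18,-0.012,0.04,-0.012,0.05]]
```

```bash
python3 -m handwheel '[[-8,-7,35,-0.017,0.056,-0.017,0.05],[-9,-8,34,-0.017,0.056,-0.017,0.05],[-12,-8,33,-0.017,0.056,-0.017,0.05],[-13,-9,33,-0.017,0.056,-0.017,0.05],[-14,-10,32,-0.017,0.056,-0.017,0.05],[-16,-11,30,-0.017,0.056,-0.017,0.05],[-18,-11,30,-0.017,0.056,-0.017,0.05],[-19,-12,28,-0.017,0.056,-0.017,0.05],[-21,-14,27,-0.017,0.056,-0.017,0.05],[-21,-14,25,-0.017,0.056,-0.017,0.05]]'
python3 - <<'E'
from h import *
log()
a=grab('wrist','w1')['frame'];b=grab('side','s1')['frame']
cv2.imwrite('pics/c1.png',np.hstack([cv2.resize(a,(400,300)),cv2.resize(b,(400,300))]))
E
```

```text
t: 2.65
ee_pos: [344.1, -279.4, 58.0]
orientation: [-2.339, -0.217, -1.917]
ft_force: [0.2, -0.7, 0.1]
width: 83.4
grasp_force: 0.0
t 2.65 q [-1.471  1.067  2.241  1.526  1.362 -1.746] p [ 344.1 -279.4   58. ] F [ 0.2 -0.7  0.1] w 83.4 g 0.0
[[ 0.192  0.179  0.965]
 [ 0.041 -0.984  0.175]
 [ 0.98   0.006 -0.197]]
```

View pics/c1.png

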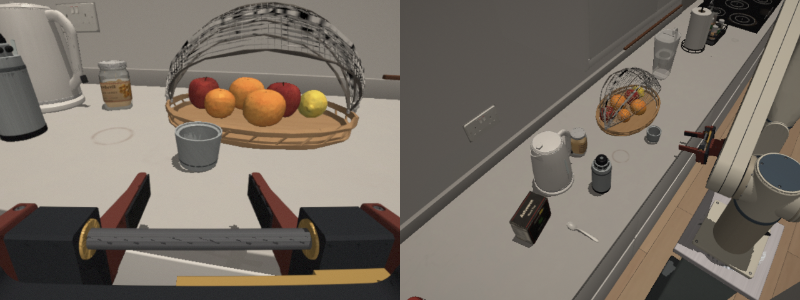

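The wrist view shows the cup ahead between the fingers, at about (198,145) in the half-size picture, and nothing is in the way. I'll enlarge it to fix the cup's position.

```bash
python3 - <<'E'
from h import *
f=load('w1')['frame']
cv2.imwrite('pics/c2.png',cv2.resize(f[180:280,265:370],None,fx=5,fy=5,interpolation=cv2.INTER_CUBIC))
E
```

```text
(no output)
```

View pics/c2.png

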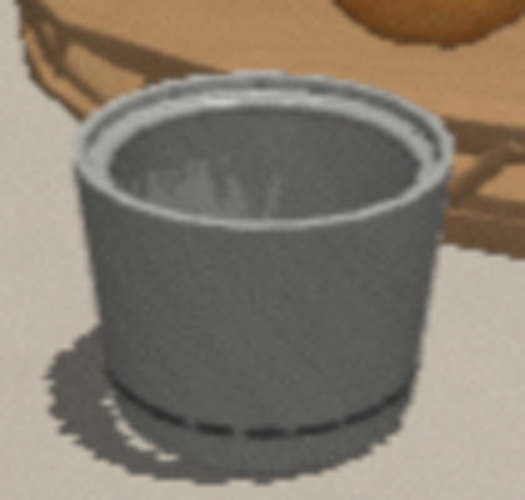

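The rim spans u 75–454 and v 70–228 in the crop, and the bottom edge is near v 475. I'll fit the cup to that and plan the approach.

```bash
python3 - <<'E'
from kin import *
W=load('w1');th=np.linspace(0,2*np.pi,361)
def ext(x,y,z,r): q=proj(W,np.c_[x+r*np.cos(th),y+r*np.sin(th),0*th+z]); return np.r_[q.min(0),q.max(0)]
s=np.array([265+75/5,180+70/5,265+454/5,180+228/5])-.4
f=lambda c:np.r_[ext(*c,52,33.5)-s,ext(*c,0,28.5)[3]-(180+475/5-.4)]
r=ls(f,[470,-255]);print(r.x,r.fun.round(1))
c=r.x
plan(*gp(c,32,10,-.2,np.pi,0),6,.05)
E
```

```text
[ 471.72009535 -255.89846229] [-0.5 -0.3  0.5 -0.6  0.5]
end q [-1.04  1.12  2.17  1.95  1.42 -1.71] speed [0.59 0.1  0.16 0.6  0.11 0.12] wrist [ 191. -305.   89.] wnorm 0.002
[[0,1,25,-0.002,-0,-0.001,0.05],[1,0,25,-0.002,-0,-0.001,0.05],[0,1,25,-0.002,-0,-0.001,0.05],[1,0,25,-0.002,-0,-0.001,0.05],[0,1,25,-0.002,-0,-0.001,0.05],[0,0,25,-0.002,-0,-0.001,0.05]]
```

```bash
python3 -m handwheel '[[0,1,25,0,0,0,0.05],[1,0,25,0,0,0,0.05],[0,1,25,0,0,0,0.05],[1,0,25,0,0,0,0.05],[0,1,25,-0.005,0,0,0.05],[0,0,25,-0.005,0,0,0.05],[0,0,0,0,0,0,0.05]]'
python3 -m handwheel '[[0,0,0,0,0,0,0.3],[0,0,0,0,0,0,0.3],[0,0,0,0,0,0,0.4],[0,0,0,0,0,0,0.4],[0,0,0,0,0,0,1],[0,0,0,0,0,0,1],[0,0,0,0,0,0,1],[0,0,0,0,0,0,1]]'
python3 -c "
from kin import *;log();A=tool(np.radians(10),-.2,np.pi);print(sensors.get_obs()['ee_pos']-A[:,2]*19)"
```

```text
t: 3.62
ee_pos: [490.8, -256.3, 33.5]
orientation: [-2.342, -0.214, -1.922]
ft_force: [-0.2, 0.2, -0.4]
width: 83.4
grasp_force: 0.0
t: 4.62
ee_pos: [489.1, -256.6, 32.4]
orientation: [-2.343, -0.206, -1.923]
ft_force: [-3.8, -1.7, 6.6]
width: 63.6
grasp_force: 29.6
t 4.62 q [-1.051  1.11   2.169  1.944  1.423 -1.708] p [ 489.1 -256.6   32.4] F [-3.8 -1.7  6.6] w 63.6 g 29.6
[[ 0.192  0.169  0.967]
 [ 0.039 -0.986  0.165]
 [ 0.981  0.006 -0.195]]
[ 470.79259917 -259.80916199   36.17576928]
```

```bash
python3 -m handwheel '[[10,0,-2,0,0,0,1],[25,0,-5,0,0,0,1],[35,0,-7,0,0,0,1],[40,0,-8,0,0,0,1],[40,0,-8,0,0,0,1],[40,0,-8,0,0,0,1],[20,0,-4,0,0,0,1],[0,0,0,0,0,0,1]]'
python3 - <<'E'
from kin import *
log()
o=sensors.get_obs();A=Ro.from_rotvec(o['orientation']).as_matrix()
print('roll only:');plan(o['ee_pos'],A@R('z',np.pi/2),9,1)
a=grab('wrist','w2')['frame'];b=grab('scene','s2')['frame']
cv2.imwrite('pics/c3.png',np.hstack([cv2.resize(a,(400,300)),cv2.resize(b,(400,300))]))
E
```

```text
t: 5.62
ee_pos: [489.3, -254.6, 247.1]
orientation: [-2.346, -0.211, -1.923]
ft_force: [0.6, 0.4, -0.3]
width: 63.9
grasp_force: 29.9
t 5.62 q [-1.048  0.544  2.299  1.852  1.279 -1.288] p [ 489.3 -254.6  247.1] F [ 0.6  0.4 -0.3] w 63.9 g 29.9
[[ 0.193  0.171  0.966]
 [ 0.043 -0.985  0.166]
 [ 0.98   0.009 -0.197]]
roll only:
end q [-1.05  0.54  2.3   1.85  1.28  0.29] speed [0.  0.  0.  0.  0.  1.4] wrist [ 190. -306.  308.] wnorm 0.175
[[0,0,0,0,-0,0.175,1],[0,0,0,0,-0,0.175,1],[0,0,0,0,-0,0.175,1],[0,0,0,0,-0,0.175,1],[0,0,0,0,-0,0.175,1],[0,0,0,0,-0,0.175,1],[0,0,0,0,-0,0.175,1],[0,0,0,0,-0,0.175,1],[0,0,0,0,-0,0.175,1]]
```

View pics/c3.png

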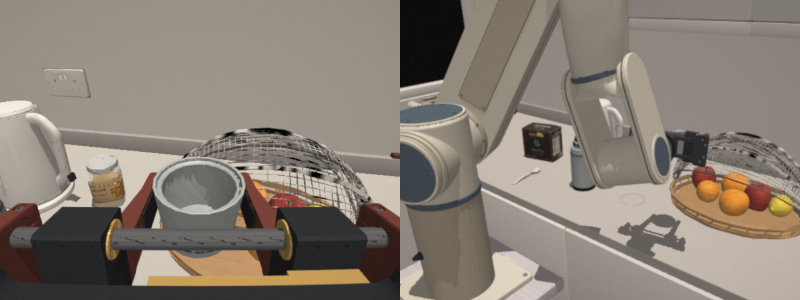

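The cup is held upright in the grasp. I'll enlarge the rim to fix where the cup sits in the hand.

```bash
python3 - <<'E'
from kin import *
W=load('w2');f=W['frame']
o=sensors.get_obs();T=o['ee_pos'];A=Ro.from_rotvec(o['orientation']).as_matrix()
th=np.linspace(0,2*np.pi,361)
zc=np.array([.981,0,-.195]);O=np.array([-35.1,0,-10.4])
e1=np.array([0,1,0]);e2=np.cross(zc,e1)
g=f[230:420,230:410].copy()
big=cv2.resize(g,None,fx=3,fy=3,interpolation=cv2.INTER_CUBIC)
for h,r,col in((52,33.5,(0,0,255)),(0,28.5,(0,255,0))):
    X=O+zc*h+r*(np.cos(th)[:,None]*e1+np.sin(th)[:,None]*e2)
    q=proj(W,T+X@A.T); print(q.min(0),q.max(0))
    cv2.polylines(big,[((q-[230,230]+.5)*3).astype(np.int32)],True,col,1)
cv2.imwrite('pics/c4.png',big)
E
```

```text
[243.83533764 251.42424514] [391.14734661 343.43027121]
[263.69531505 328.57538675] [370.48467621 415.72752237]
```

View pics/c4.png

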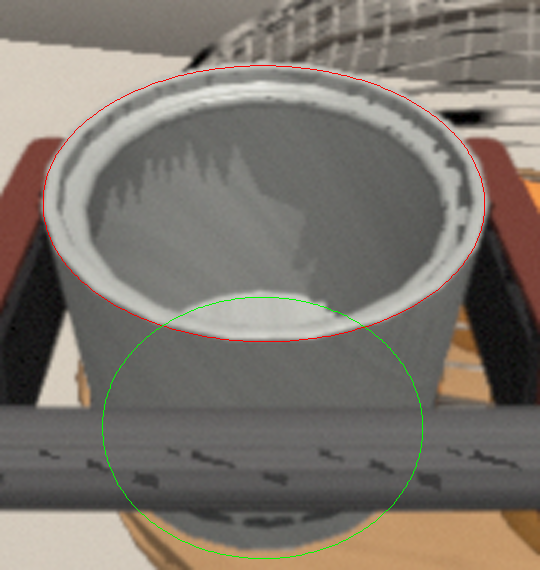

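```bash
python3 -m handwheel '[[0,0,0,0,0,0.175,1],[0,0,0,0,0,0.175,1],[0,0,0,0,0,0.175,1],[0,0,0,0,0,0.175,1],[0,0,0,0,0,0.175,1],[0,0,0,0,0,0.175,1],[0,0,0,0,0,0.175,1],[0,0,0,0,0,0.175,1],[0,0,0,0,0,0.175,1]]' | head -2
python3 -m handwheel '[[0,0,0,0,0,0.175,1],[0,0,0,0,0,0.175,1],[0,0,0,0,0,0.175,1],[0,0,0,0,0,0.175,1],[0,0,0,0,0,0.175,1],[0,0,0,0,0,0.175,1],[0,0,0,0,0,0.175,1],[0,0,0,0,0,0.175,1],[0,0,0,0,0,0.165,1]]'| head -2
cat >> kin.py <<'E'
zc=np.array([.981,0,-.195]);rc=np.array([15.9,0,-20.5])
def rimpose(c,z,az,back=0):
    A=tool(np.radians(az),.196,0); d=np.array([np.cos(np.radians(az)),np.sin(np.radians(az)),0])
    return np.r_[c,z]-d*back-A@rc,A
def cup():
    o=sensors.get_obs();A=Ro.from_rotvec(o['orientation']).as_matrix();return (o['ee_pos']+A@rc).round(1),(A@zc).round(3)
E
python3 - <<'E'
from kin import *
log();print(cup())
for az in(40,55): print(az);plan(*rimpose((506,95),225,az,150),10,1)
E
```

```text
t: 6.85
ee_pos: [489.2, -254.3, 243.9]
t: 7.98
ee_pos: [489.2, -254.3, 243.8]
t 7.97 q [-1.048  0.551  2.299  1.853  1.279  1.857] p [ 489.2 -254.3  243.8] F [-0.6  0.1 -1.9] w 63.6 g 29.8
[[-0.196 -0.17   0.966]
 [-0.033  0.985  0.167]
 [-0.98   0.001 -0.199]]
(array([ 466.3, -258.3,  232.3]), array([-0.381, -0.065, -0.923]))
40
end q [-0.87  0.98  2.46  1.51  1.76  1.27] speed [0.37 0.43 0.19 0.31 0.54 0.56] wrist [ 171. -185.  184.] wnorm 0.066
[[1,27,-4,-0.053,-0.039,-0,1],[0,28,-2,-0.053,-0.039,-0,1],[1,28,-1,-0.053,-0.039,-0,1],[0,27,0,-0.053,-0.039,-0,1],[1,28,2,-0.053,-0.039,-0,1],[1,28,4,-0.053,-0.039,-0,1],[0,27,4,-0.053,-0.039,-0,1],[2,27,7,-0.053,-0.039,-0,1],[1,27,7,-0.053,-0.039,-0,1],[1,26,9,-0.053,-0.039,-0,1]]
55
end q [-0.83  0.88  2.24  1.36  1.77  1.58] speed [0.41 0.29 0.09 0.53 0.55 0.26] wrist [ 255. -261.  183.] wnorm 0.088
[[0,25,-2,-0.079,-0.038,-0,1],[1,24,0,-0.079,-0.038,-0,1],[0,25,3,-0.079,-0.038,-0,1],[0,25,4,-0.079,-0.038,-0,1],[1,24,6,-0.079,-0.038,-0,1],[1,23,7,-0.079,-0.038,-0,1],[1,23,10,-0.079,-0.038,-0,1],[2,22,11,-0.079,-0.038,-0,1],[2,21,13,-0.079,-0.038,-0,1],[2,20,15,-0.079,-0.038,-0,1]]
```

```bash
python3 -m handwheel '[[0,25,-2,-0.079,-0.038,0,1],[1,24,0,-0.079,-0.038,0,1],[0,25,3,-0.079,-0.038,0,1],[0,25,4,-0.079,-0.038,0,1],[1,24,6,-0.079,-0.038,0,1],[1,23,7,-0.079,-0.038,0,1],[1,23,10,-0.079,-0.038,0,1],[2,22,11,-0.079,-0.038,0,1],[2,21,13,-0.079,-0.038,0,1],[2,20,15,-0.079,-0.038,0,1]]'|head -1
python3 -m handwheel '[[0,0,0,0,0,0,1]]'
python3 - <<'E'
from kin import *
log();print(cup())
W=grab('wrist','w3');f=W['frame'].copy()
for x,y in((506,95),):
  for z,r in((0,38),(140,35.5),(176,17)):
    th=np.linspace(0,6.28,100);q=proj(W,np.c_[x+r*np.cos(th),y+r*np.sin(th),0*th+z]);cv2.polylines(f,[q.astype(np.int32)],True,(0,0,255),1)
cv2.imwrite('pics/c5.png',cv2.resize(f,(800,600),interpolation=cv2.INTER_CUBIC))
E
```

```text
t: 9.22
t: 9.35
ee_pos: [429.6, -13.0, 243.2]
orientation: [-0.657, 1.259, 0.796]
ft_force: [-0.3, 0.1, -0.1]
width: 64.1
grasp_force: 29.8
t 9.35 q [-0.83   0.886  2.242  1.355  1.77   1.581] p [429.6 -13.  243.2] F [-0.3  0.1 -0.1] w 64.1 g 29.8
[[ 0.115 -0.818  0.563]
 [ 0.158  0.575  0.803]
 [-0.981 -0.003  0.195]]
(array([419.9, -27. , 223.6]), array([ 0.003, -0.002, -1.   ]))
```

View pics/c5.png

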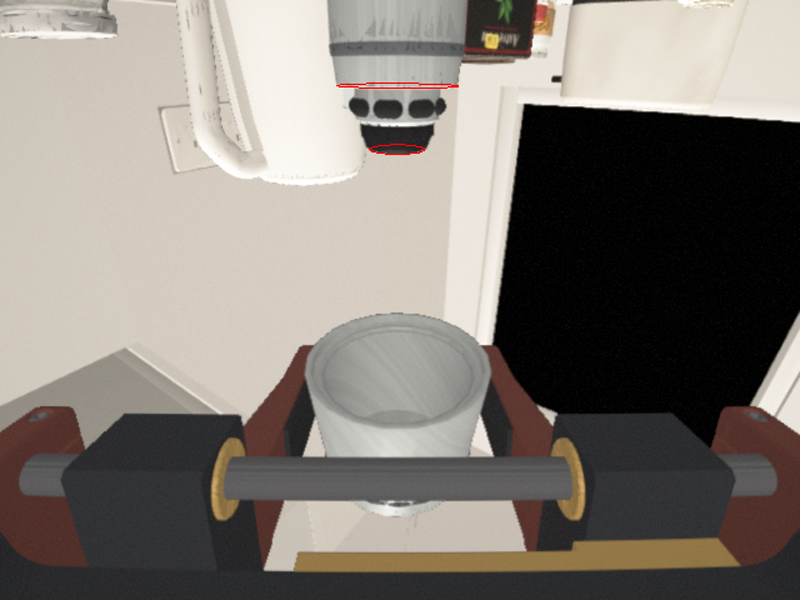

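The overlay fits the flask to within about 0.5 mm sideways: predicted shoulder 336–460 against 335–463 seen. The cup is mouth-down. Now I move above the flask.

```bash
python3 - <<'E'
from kin import *
plan(*rimpose((506.5,96.5),205,55),8,1)
E
```

```text
end q [-0.42  0.93  2.22  1.77  1.77  1.56] speed [0.44 0.06 0.07 0.44 0.02 0.08] wrist [ 341. -138.  164.] wnorm 0.001
[[6,0,18,-0,0,0.001,1],[6,0,18,-0,0,0.001,1],[6,0,18,-0,0,0.001,1],[6,0,18,-0,0,0.001,1],[6,0,18,-0,0,0.001,1],[6,1,19,-0,0,0.001,1],[6,0,18,-0,0,0.001,1],[6,0,18,-0,0,0.001,1]]
```

```bash
python3 -m handwheel '[[6,0,18,0,0,0.001,1],[6,0,18,0,0,0.001,1],[6,0,18,0,0,0.001,1],[6,0,18,0,0,0.001,1],[6,0,18,0,0,0.001,1],[6,1,19,0,0,0.001,1],[6,0,18,0,0,0.001,1],[6,0,18,0,0,0.001,1],[0,0,0,0,0,0,1]]'|head -1
python3 - <<'E'
from kin import *
log();c=cup();print(c)
th=np.linspace(0,6.28,100);T=[]
for n,(u,v,w) in (('side',(272,195,100)),('scene',(243,175,100)),):
    W=grab(n,n+'5')
    big=cv2.resize(W['frame'][v:v+w,u:u+w],(400,400),interpolation=cv2.INTER_CUBIC)
    for x,y,z,r,col in((506.5,96.5,0,38,(0,0,255)),(506.5,96.5,140,35.5,(0,0,255)),(*c[0][:2],c[0][2],33.5,(0,255,0)),(*c[0][:2],c[0][2]+52,28.5,(0,255,0))):
        q=proj(W,np.c_[x+r*np.cos(th),y+r*np.sin(th),0*th+z]);cv2.polylines(big,[((q-[u,v]+.5)*4).astype(np.int32)],True,col,1)
    T.append(big)
cv2.imwrite('pics/c6.png',np.hstack(T))
E
```

```text
t: 10.52
t 10.53 q [-0.416  0.929  2.224  1.765  1.769  1.561] p [516.2 110.7 225.6] F [-0.6  0.3 -0.9] w 64.1 g 29.8
[[ 0.111 -0.818  0.564]
 [ 0.16   0.575  0.803]
 [-0.981  0.001  0.194]]
(array([506.4,  96.8, 206. ]), array([-0.002,  0.   , -1.   ]))
```

View pics/c6.png

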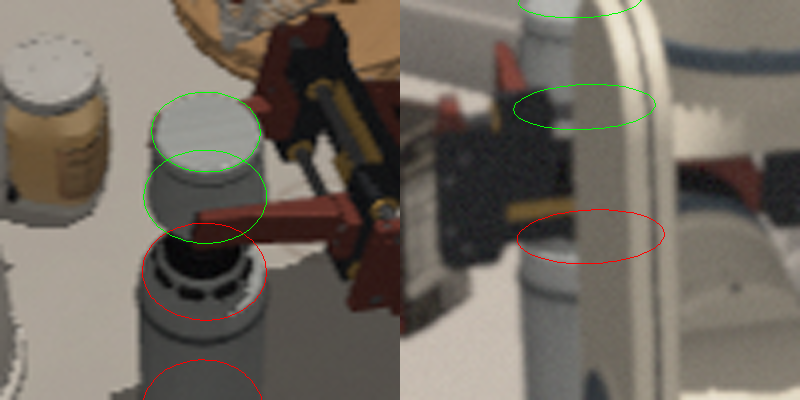

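```bash
python3 - <<'E'
from kin import *
th=np.linspace(0,2*np.pi,721)
def edges(W,x,y,r,v,zs=np.arange(5,136,3)):
    L=[]
    for z in zs:
        q=proj(W,np.c_[x+r*np.cos(th),y+r*np.sin(th),0*th+z]); a=q[q[:,0].argmin()];b=q[q[:,0].argmax()];L.append([*a,*b])
    L=np.array(L);i=L[:,1].argsort();j=L[:,3].argsort()
    return np.r_[np.interp(v,L[i,1],L[i,0]),np.interp(v,L[j,3],L[j,2])]
# auto edge: subpixel gradient near guess on a row band
def sub(f,v,u,sgn=0,w=6):
    g=f[v-2:v+3].astype(float).mean((0,2)); d=np.abs(np.diff(g)); s=slice(int(u)-w,int(u)+w); d=d[s]; i=d.argmax(); return int(u)-w+i+.5,round(d.max(),1)
obs=[]
for fn,v,l,r in(('scene0',262,273,311.7),('scene0',275,273.5,312),('side0',282,307,338.5),('side0',290,307,338),('w3',30,263,373),('w3',10,263,374)):
    W=load(fn);a=sub(W['frame'],v,l);b=sub(W['frame'],v,r);e=edges(W,506.5,96.5,38,v);print(fn,v,a,b,e.round(1));obs.append((W,v,a[0],b[0]))
f=lambda c:np.concatenate([edges(W,*c,38,v)-[a,b] for W,v,a,b in obs])
r=ls(f,[506,96],diff_step=1e-4,loss='soft_l1');print(r.x,f(r.x).round(1))
for W,v,a,b in obs: print(((edges(W,*r.x,38,v)-[a,b]).mean()).round(2),end=' ')
E
```

```text
scene0 262 (np.float64(273.5), np.float64(39.4)) (np.float64(311.5), np.float64(22.1)) [272.2 310.8]
scene0 275 (np.float64(273.5), np.float64(32.5)) (np.float64(311.5), np.float64(33.1)) [273.  311.2]
side0 282 (np.float64(306.5), np.float64(51.9)) (np.float64(337.5), np.float64(44.7)) [306.6 338.1]
side0 290 (np.float64(306.5), np.float64(31.6)) (np.float64(336.5), np.float64(45.5)) [306.8 337.7]
w3 30 (np.float64(262.5), np.float64(44.4)) (np.float64(371.5), np.float64(48.9)) [264.3 373.3]
w3 10 (np.float64(261.5), np.float64(40.3)) (np.float64(373.5), np.float64(35.2)) [263.1 374.7]
[507.7655154   96.27611388] [-0.8 -0.2 -0.   0.2 -0.2  0.2  0.   0.8  0.2  0.   0.  -0.7]
-0.49 0.09 -0.02 0.38 0.13 -0.32
```

```bash
python3 -m handwheel '[[8.5,-1.4,-1.3,0,0,0,1],[8.5,0,-1.7,0,0,0,1],[8.5,0,-1.7,0,0,0,1],[0,0,0,0,0,0,1]]'|grep -E 't:|force'
python3 -m handwheel '[[5.9,0,-1.2,0,0,0,1],[5.9,0,-1.2,0,0,0,1],[5.9,0,-1.2,0,0,0,1],[5.9,0,-1.2,0,0,0,1],[0,0,0,0,0,0,1]]'|grep -E 't:|force'
python3 -c "
from kin import *;log();print(cup())"
```

```text
t: 11.12
ft_force: [-0.0, 0.0, -0.2]
grasp_force: 29.8
t: 11.75
ft_force: [0.4, -0.7, -0.6]
grasp_force: 29.8
t 11.75 q [-0.416  1.053  2.177  1.749  1.783  1.484] p [517.3 110.1 175.3] F [ 0.4 -0.7 -0.6] w 64.1 g 29.8
[[ 0.111 -0.818  0.564]
 [ 0.16   0.575  0.803]
 [-0.981  0.002  0.195]]
(array([507.5,  96.2, 155.7]), array([-0.002,  0.001, -1.   ]))
```

No contact so far. Next I press through the catches in small steps, watching the force.

```bash
for i in 1 2 3 4; do python3 -m handwheel '[[1,0,-0.2,0,0,0,1],[1,0,-0.2,0,0,0,1],[1,0,-0.2,0,0,0,1],[0,0,0,0,0,0,1]]'|grep -E 'pos|force'; done
python3 -c "
from kin import *;log();print(cup())"
```

```text
ee_pos: [517.3, 110.1, 172.8]
ft_force: [0.4, 1.1, 0.5]
grasp_force: 29.8
ee_pos: [517.3, 110.0, 170.1]
ft_force: [2.8, 2.9, 4.2]
grasp_force: 30.0
ee_pos: [517.2, 109.8, 168.6]
ft_force: [1.7, 2.0, 12.7]
grasp_force: 30.4
ee_pos: [517.2, 109.9, 165.0]
ft_force: [1.9, 1.9, 8.9]
grasp_force: 30.3
t 13.75 q [-0.416  1.08   2.165  1.745  1.789  1.468] p [517.2 109.9 165. ] F [1.9 1.9 8.9] w 64.2 g 30.3
[[ 0.113 -0.818  0.563]
 [ 0.163  0.575  0.802]
 [-0.98   0.001  0.198]]
(array([507.5,  96. , 145.3]), array([ 0.001,  0.003, -1.   ]))
```

```bash
for i in 1 2 3 4; do python3 -m handwheel '[[1,0,-0.2,0,0,0,1],[0.5,0,-0.1,0,0,0,1],[0,0,0,0,0,0,1]]'|grep -E 'pos|force'; done
python3 -c "
from kin import *;log();print(cup())"
```

```text
ee_pos: [517.1, 109.7, 164.9]
ft_force: [3.6, 2.4, 17.5]
grasp_force: 30.6
ee_pos: [517.0, 109.6, 164.9]
ft_force: [4.4, 3.4, 23.9]
grasp_force: 30.9
ee_pos: [516.9, 109.5, 164.8]
ft_force: [3.3, 5.3, 31.5]
grasp_force: 31.3
ee_pos: [516.9, 110.0, 159.7]
ft_force: [1.5, 3.5, 15.0]
grasp_force: 30.5
t 15.25 q [-0.416  1.093  2.159  1.743  1.793  1.46 ] p [516.9 110.  159.7] F [ 1.5  3.5 15. ] w 63.8 g 30.5
[[ 0.114 -0.819  0.563]
 [ 0.164  0.574  0.802]
 [-0.98   0.001  0.2  ]]
(array([507.2,  96.2, 140.1]), array([ 0.002,  0.005, -1.   ]))
```

The force rose to 31 N and then dropped as the tool sank 5 mm. That was either the click or the fingers slipping, so I'm taking a look.

```bash
python3 - <<'E'
from kin import *
th=np.linspace(0,6.28,200);T=[]
W=grab('wrist','w6');S=grab('side','s6');c=cup()[0]
def draw(W,u,v,w,h,s,items):
    big=cv2.resize(W['frame'][v:v+h,u:u+w],None,fx=s,fy=s,interpolation=cv2.INTER_CUBIC)
    for x,y,z,r,col in items:
        q=proj(W,np.c_[x+r*np.cos(th),y+r*np.sin(th),0*th+z]);cv2.polylines(big,[((q-[u,v]+.5)*s).astype(np.int32)],True,col,1)
    return big
it=[(507.7,96.3,192,28.5,(0,255,0)),(507.7,96.3,197,28.5,(255,0,255))]
a=draw(W,190,120,260,300,2,[(507.7,96.3,140,35.5,(0,0,255)),(507.7,96.3,192,28.5,(0,255,0))])
b=draw(S,292,215,70,75,4,it)
b=cv2.copyMakeBorder(b,0,300,0,0,cv2.BORDER_CONSTANT)
cv2.imwrite('pics/c7.png',np.hstack([a,b])); print(a.shape,b.shape)
E
```

```text
(600, 520, 3) (600, 280, 3)
```

View pics/c7.png

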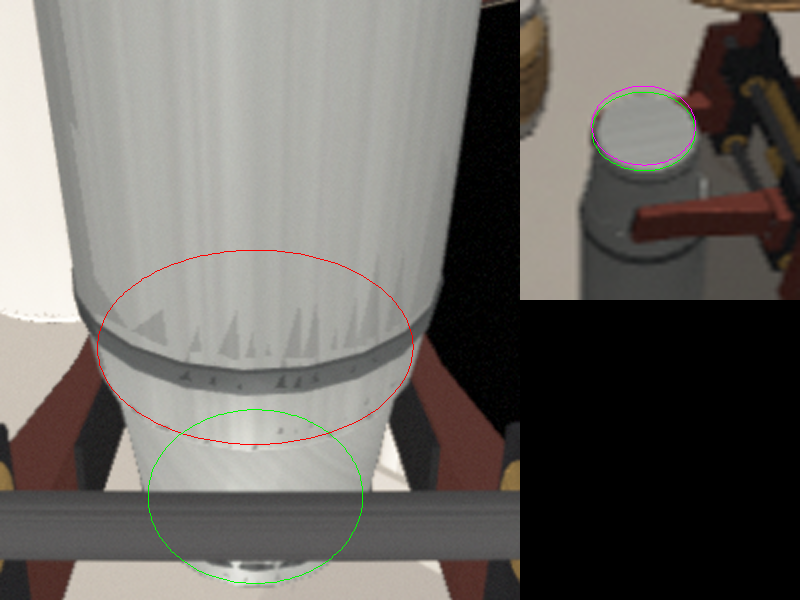

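The side and wrist views both put the closed end on the predicted "home" ring at z = 192, with the rim on the shoulder, so nothing slipped. A small extra press will confirm it is firmly seated.

```bash
python3 -m handwheel '[[0.5,0,-0.1,0,0,0,1],[0.5,0,-0.1,0,0,0,1],[0,0,0,0,0,0,1]]'|grep -E 'pos|force'
python3 -m handwheel '[[0,0,0,0,0,0,1],[0,0,0,0,0,0,1],[0,0,0,0,0,0,1],[0,0,0,0,0,0,1],[0,0,0,0,0,0,1],[0,0,0,0,0,0,1],[0,0,0,0,0,0,1],[0,0,0,0,0,0,1]]'|grep -E 't:|pos|force'
python3 -c "
from kin import *;log();print(cup())"
```

```text
ee_pos: [516.8, 109.9, 159.7]
ft_force: [2.5, 3.6, 19.4]
grasp_force: 30.8
t: 16.73
ee_pos: [516.8, 109.9, 159.7]
ft_force: [1.8, 4.7, 19.1]
grasp_force: 30.7
t 16.73 q [-0.416  1.095  2.158  1.743  1.795  1.458] p [516.8 109.9 159.7] F [ 1.8  4.7 19.1] w 63.8 g 30.7
[[ 0.116 -0.819  0.562]
 [ 0.166  0.574  0.802]
 [-0.979  0.     0.202]]
(array([507.2,  96.1, 140. ]), array([ 0.004,  0.006, -1.   ]))
```

```bash
python3 -c "
from h import *;print(ctrl.close_job())"
```

```text
the job is handed in; nothing more can be done
None
```

The job is handed in: the cup is mouth-down on the flask, its rim measured at about 140.0 mm (shoulder at 140 mm), with the fingers still gripping it and pushing down at about 19 N. The press through the click peaked at about 31 N, against the 10 N expected.

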